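# Knock the stuck test piece out of the cutter and put it away

## Task

A rubber test piece is stuck in the cutter that is fixed, back up, in the sloping knock-out stand. Take the punch from the wooden block and push the piece out from behind, gently and without ramming the cutter, working through the two knock-out holes in its back until the piece drops and slides down to the chute's front stop; then stand the punch back in its hole in the block and lay the piece flat in the open drawer. Do not knock over the oil bottle.

Things in the scene. Friction and masses are not known exactly. Their poses are not given: they have to be found in the camera images.
- test_piece: Red rubber dumbbell 115 mm long (own y), 25 mm wide at its end tabs, 10 to 12 mm at the waist (middle 40 mm), 8 mm thick, 25 g. Origin: centre of one flat face, the lower one at first. It starts in the cutter, y along the cutter's y, upper face 13 mm below the back face. Once free it drops on the chute, slides down to the front stop and lies against it, along the stand's y, either way up.
- cutter: Steel cutter, fixed to the stand. Origin: middle of its back face, at stand x -24, z +145 mm. z: square out of the back, 30 deg from vertical towards stand -x; y as the stand's. Back plate 64x166 mm, 12 thick; stub in its middle 25 wide, 20 high; straps at its ends 10 high. Sprung blades grip each tab, which comes free after 15 mm at 8 to 18 N; one end out, the piece hangs by the other.
- hole_a (a point): Middle of the mouth of the knock-out hole at cutter y +45 mm, on the back face. 15 mm wide, straight through along the cutter's z: 12 mm of plate, then 1 mm to the tab of the stuck piece. Frame as the cutter's.
- hole_b (a point): The same for the hole at cutter y -45 mm, over the other tab.
- stand: Fixed grey stand, 174 mm wide (y), x -115 (front, to the robot) to +60, 175 high. Origin on the bench, z up. A smooth chute under the cutter slopes 30 deg down to -x: foot at x -100, z +32 mm, y +-83 inside. Its lower 90 mm is the open catch: side walls and a front stop 22 mm high, square to the chute, with a finger gap at y +-36. The cutter's lower edge: x -52, z +129.
- punch: Steel knock-out punch, 111 mm long, 0.22 kg. Origin: middle of its tip; z along it towards the handle's end. Pin 12 mm wide from 0 to 60 mm, collar 34 mm wide from 60 to 66 mm, round ringed handle 23 mm wide from 66 to 111 mm. It starts upright in the block, resting on its collar.
- punch_block: Fixed block of light wood, 78x78x66 mm, origin at the centre of its underside, z up. It stands left or right of the stand; the cabinet is on the other side.
- socket (a point): Middle of the mouth of the block's large middle hole, on its top, 66 mm up; 17 mm wide, 63 mm deep, straight down. Home of the punch: collar on the block's top, tip 60 mm below this point. Two smaller holes beside it are spare.
- cabinet: Fixed grey cabinet with one drawer, 240 mm deep (x), 200 mm wide (y), 80 mm high. Origin: centre of its underside; its front looks to its own -x, the carcass's front edge is at x -105 mm.
- drawer_floor (a point): Centre of the drawer's inner floor, 22 mm above the bench; x and y as the cabinet's. Inside, the drawer is 195 mm long (x) and 158 mm wide (y), its walls 36 mm over the floor, its front panel 46 mm. Only the part in front of the carcass is open from above (124 to 149 mm of its length).
- cabinet_drawer0 (a joint): How far the drawer is pulled out, in m (0.13 to 0.155 at the start, 0 shut); it slides with light friction.
- oil_bottle: Bystander: oil bottle with a red spout, 53 mm wide, 158 mm high, behind the stand; origin at its underside's centre.
Things that resemble listed ones, but are neither listed nor needed, are in the scene too. There is more than one size of the punch; the job needs the larger. Of the things shaped like the punch_block, the wood one is meant.

How it is judged:
By the outcome, as a careful person would: the job done as asked, in the order asked, and still so for the second after the job is handed in, with the robot touching nothing.
It also fails if it takes over 72 s, if anything falls off the work surface, if the arm or the gripper's body presses on something with over 40 N, if the wrist force passes 120 N, or if a joint passes its speed limit or range.

## Robot

A 6-joint arm with a two-finger parallel gripper is mounted at the origin on a cart in front of the work surface, level with it; the furniture and walls round the work are solid. World frame = base frame: x ahead of the robot, y to its left, z up, the work surface at z = 0. Lengths are in m, angles in degrees, forces in N, time in s.
With the tool pointing down it reaches from about 0.4 to 0.825 m from the base axis. Payload 7 kg.
Tool frame: the origin (TCP) lies midway between the tips of the shut fingers; the grasp point (between the pads) lies 19 mm behind it; z points along the fingers, y is the line along which they close (so a half turn about z gives the same grasp; the last joint's range is limited). The gripper opens to 88 mm and grips with 3 to 60 N. Pads are 19 mm wide; open, the fingers measure 130 mm over their backs; the gripper's body (78 mm by 193 mm) begins 47 mm behind the grasp point.
Start: joints at [80.907, 20.546, 0.682, 0, -70.136, -16.507], TCP at [0.292, 0.609, 0.227] pointing down, gripper open.
Joint ranges: [-176.03, 176.03], [-82.01, 121.73], [-58.28, 71.71], [-173.87, 95.51], [-174.79, -0.11], [-173.66, 173.66]. Speed limits (degrees/s): [136.94, 136.94, 172.46, 180, 180, 180].

## Interface

Orientations are given as a 3x3 rotation matrix whose columns are the frame's x, y, z axes.
In Python, from rig import robot gives the robot as it stands. Calls block until the motion is done:
- robot.goto(position, orientation): joint-space move of the TCP to a pose.
- robot.servo_line(position, ori=None, speed=0.15): straight line of the TCP; ori=None keeps the orientation; speed is the mean speed in m/s.
- robot.movej(angles): joint-space move.
- robot.move_gripper(opening): opening from 0.0 (shut) to 1.0 (fully open); the grip force is fixed at half the most; returns when the fingers have stopped.
- robot.dwell(seconds).
- robot.ik(position, orientation): joint angles nearest the present ones, or None.
- robot.grab_frame(name): name is "scene" or "top" or "wrist"; returns (picture, depth): 480x640x3 uint8, red, green, blue; 480x640 float32, m along the optical axis (not along the pixel's ray), 0 where there is no reading.
- robot.camera_info(name): a dict with "vfov" (degrees; the focal length in pixels is half the picture's height over the tangent of half this angle, whatever the lens; pixels are square), "cx", "cy" (the principal point, pixels), "view" (4x4, takes a point from world to camera coordinates); the wrist camera has in their place "T_tool_cam" (4x4, takes a point from camera to tool coordinates, whose origin is the TCP and whose axes are the flange's). Camera axes: x right, y down, z forward; pixel columns grow to the right and rows downward; lengths in m; the calibration is good to about 2 mm. The wrist camera is an equidistant fisheye: a pixel r from the principal point sees the ray r / f radians off the axis. A picture is of the moment at which its call begins: read the wrist's pose just before it. camera_info takes no time and is no camera call.
A pose or a line that the arm cannot do raises robot.Unreachable and nothing moves.
- robot.job_done(): hands the job in; it is judged then, once.
Readings, each from a call of its own:
- robot.read_t(): time.
- robot.read_qpos(): joint angles.
- robot.read_qvel(): joint speeds.
- robot.read_effort(): joint torques, N m.
- robot.read_position(): TCP position.
- robot.read_tcp_rot(): TCP orientation.
- robot.read_force(): force on the tool from outside, world axes, zero at the start.
- robot.read_ft_torque(): the same for the moment, N m.
- robot.read_grip_width(): opening from 0.0 (shut) to 1.0 (fully open).
- robot.read_finger_force(): force on a finger pad.
Only numpy, scipy, OpenCV 4.12 (cv2) and the standard library are available. Lean on these libraries where they do the work, as an engineer would, in place of code of your own. Each camera call takes 0.05 s, during which the arm holds its last target. There are 200 camera calls.

## Working session

There is one attempt and no reset: what is moved stays moved. The work goes in short steps, each a Python script; the robot and the scene stay as the last script left them, time stands still between calls to the robot, and variables do not carry over. Pictures are saved under pics/ and viewed, at most 10 in all, crops included, and the job is handed in when it is done.

```bash
ls; mkdir -p pics
cat > h.py <<'E'
import numpy as np, cv2
from rig import robot
def cam(n):
    i=robot.camera_info(n); f=240/np.tan(np.radians(i['vfov'])/2); return i,f
def grab(n,save=True):
    p,d=robot.grab_frame(n)
    np.savez('pics/%s.npz'%n,p=p,d=d); return p,d
def world(n,u,v,z):
    i,f=cam(n); c=np.array([(u-i['cx'])/f*z,(v-i['cy'])/f*z,z,np.ones_like(z)]) 
    return (np.linalg.inv(i['view'])@c)[:3]
def pc(n,d):
    v,u=np.mgrid[:480,:640]; i,f=cam(n)
    c=np.stack([(u-i['cx'])/f*d,(v-i['cy'])/f*d,d,np.ones_like(d)],-1)
    return (c@np.linalg.inv(i['view']).T)[...,:3]
def pix(n,P):
    i,f=cam(n); c=i['view']@np.append(P,1); return c[0]/c[2]*f+i['cx'],c[1]/c[2]*f+i['cy']
E
python3 - <<'E'
from h import *
a,da=grab('scene');b,db=grab('top')
for n in('scene','top'):
    i,f=cam(n);print(n,f,i['cx'],i['cy'],np.linalg.inv(i['view']).round(3).tolist())
cv2.imwrite('pics/s.png',a[...,::-1]);cv2.imwrite('pics/t.png',b[...,::-1])
print(robot.read_t(),robot.camera_info('wrist'))
E
```

```text
pics
scene 490.393797649868 319.08019938435893 237.4839382400518 [[0.724, -0.256, 0.64, -0.102], [-0.689, -0.276, 0.67, -0.8], [0.006, -0.926, -0.377, 0.552], [0.0, 0.0, 0.0, 1.0]]
top 437.8425951316835 319.72710169189344 244.58625041886572 [[0.063, -0.974, 0.218, 0.407], [-0.998, -0.062, 0.013, -0.058], [0.001, -0.218, -0.976, 1.056], [0.0, 0.0, 0.0, 1.0]]
0.1 {'vfov': 65.70646984690485, 'cx': 320.86582865311107, 'cy': 238.86771632855869, 'T_tool_cam': array([[-9.10854101e-05, -9.63167446e-01, -2.68902329e-01,
         7.33914603e-02],
       [ 9.99999980e-01, -4.02513889e-05, -1.94556072e-04,
        -3.65183624e-04],
       [ 1.76566383e-04, -2.68902341e-01,  9.63167431e-01,
        -1.57900538e-01],
       [ 0.00000000e+00,  0.00000000e+00,  0.00000000e+00,
         1.00000000e+00]])}
```

View pics/s.png

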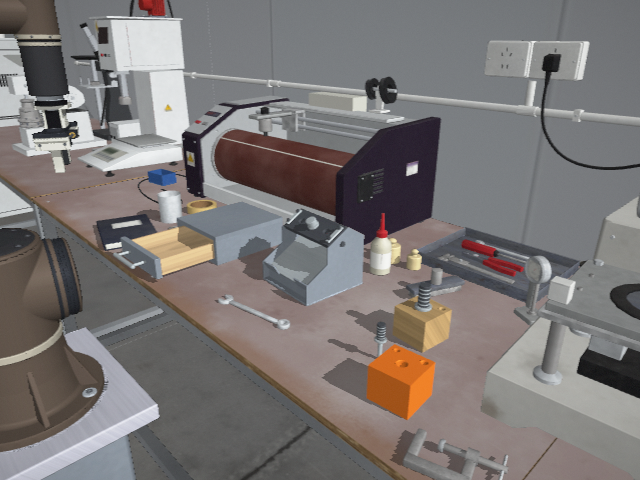

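View pics/t.png

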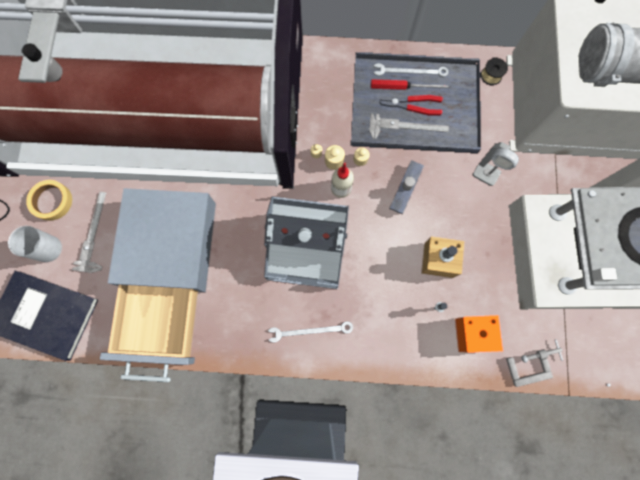

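Top view: the wooden block with the large punch is at (449,254). The small punch stands loose at (441,307) and the orange decoy block is at (480,334). The stand is at (306,242), with red showing through its two holes at about (285,237) and (326,236). The cabinet is at (162,240) with its drawer open towards the robot, and the bottle is at (343,180).
The wooden block fits the description, and its punch is the larger one. I'll confirm with one enlarged crop.

Run:
```python
from h import *
S=np.load('pics/scene.npz');T=np.load('pics/top.npz')
a=T['p'][190:300,250:360];b=T['p'][225:280,415:470];c=S['p'][200:300,255:375];e=S['p'][270:350,390:456]
r=lambda x,w,h:cv2.resize(x,(w,h),interpolation=cv2.INTER_CUBIC)
im=np.vstack([np.hstack([r(a,400,300)[:, :],r(b,400,300)]),np.hstack([r(c,400,300),r(e,400,300)])])
cv2.imwrite('pics/crop.png',im[...,::-1])
P=pc('top',T['d'])
# bench
print('bench z',np.median(P[330:345,230:260,2]))
def rect(m):
    q=P[m][:,:2].astype(np.float32); 
    (cx,cy),(w,h),an=cv2.minAreaRect(q); return (round(cx,4),round(cy,4)),(round(w,4),round(h,4)),an,len(q)
uu,vv=np.meshgrid(range(640),range(480))
R=lambda u0,u1,v0,v1:(uu>=u0)&(uu<u1)&(vv>=v0)&(vv<v1)
z=P[...,2]
print('block',rect(R(415,475,225,280)&(abs(z-.066)<.006)))
m=R(435,470,235,270)&(z>.09); print('punch>0.09',np.median(P[m],0),m.sum(),z[m].max()); m=R(435,470,235,270)&(z>.105); print(np.median(P[m],0),m.sum())
print('cab',rect(R(90,220,180,300)&(abs(z-.08)<.006)))
m=R(95,205,280,370)&(abs(z-.022)<.005);print('floor',rect(m))
m=R(95,205,340,370)&(abs(z-.068)<.006);print('front',rect(m))
m=R(325,360,155,200)&(z>.03);print('bottle',np.median(P[m],0),z[m].max())
m=R(258,355,190,295)&(z>.012);print('stand',rect(m),z[m].max())
# planes: cutter plate and chute
for n,mm in(('plate',R(270,345,222,246)&(z>.11)&(z<.2)),('chute',R(275,338,252,276)&(z>.02)&(z<.12))):
    q=P[mm]
    rng=np.random.default_rng(0);best=None
    for k in range(500):
        s=q[rng.choice(len(q),3)];nn=np.cross(s[1]-s[0],s[2]-s[0]);L=np.linalg.norm(nn)
        if L<1e-6:continue
        nn/=L;inl=abs((q-s[0])@nn)<.003
        if best is None or inl.sum()>best.sum():best=inl
    q=q[best];c0=q.mean(0);nn=np.linalg.svd(q-c0)[2][2];nn*=np.sign(nn[2])
    print(n,best.sum(),c0.round(4),nn.round(4),'tilt',np.degrees(np.arccos(nn[2])),'yaw',np.degrees(np.arctan2(-nn[1],-nn[0])))
for u in (285,305,326):print(u,P[237,u])
# red in holes
red=(T['p'][...,0].astype(int)>1.6*T['p'][...,1])&(T['p'][...,0]>60)&R(270,345,222,252)
n,l,s,c=cv2.connectedComponentsWithStats(red.astype(np.uint8));print(s,c)
for k in range(1,n):print(np.median(P[l==k],0))
```

```text
bench z 0.0006858759870076447
block ((0.6224, -0.3351), (0.0792, 0.0789), 84.80117797851562, 955)
punch>0.09 [ 0.61975414 -0.33133211  0.1164651 ] 130 1.0558547186231637
[ 0.62016099 -0.33310569  0.11690796] 106
cab ((0.6203, 0.3254), (0.2265, 0.2024), 0.3307456374168396, 8397)
floor ((0.4385, 0.3148), (0.181, 0.1912), 89.98190307617188, 4209)
front ((0.3609, 0.3242), (0.049, 0.1941), 3.7876079082489014, 647)
bottle [ 0.78732652 -0.08231398  0.07903107] 1.0558547186231637
stand ((0.5981, -0.0106), (0.1772, 0.3755), 86.22162628173828, 6386) 1.0558547186231637
plate 1329 [ 0.6327 -0.0143  0.146 ] [-0.4988  0.0312  0.8662] tilt 29.98278953500187 yaw -3.5807856294197777
chute 1367 [ 0.5847 -0.0159  0.0493] [-0.496   0.0339  0.8677] tilt 29.809430217587728 yaw -3.915284980473799
285 [0.62324025 0.03015019 0.13959847]
305 [ 0.62012768 -0.01402085  0.16405121]
326 [ 0.62969797 -0.05792826  0.13611195]
[[     0      0    640    480 307161]
 [   282    228      5      5     20]
 [   323    234      6      4     19]] [[319.5019257  239.50084809]
 [284.1        230.3       ]
 [325.63157895 235.47368421]]
[0.63947579 0.03394719 0.13320597]
[ 0.63444589 -0.05752388  0.13375985]
```

View pics/crop.png

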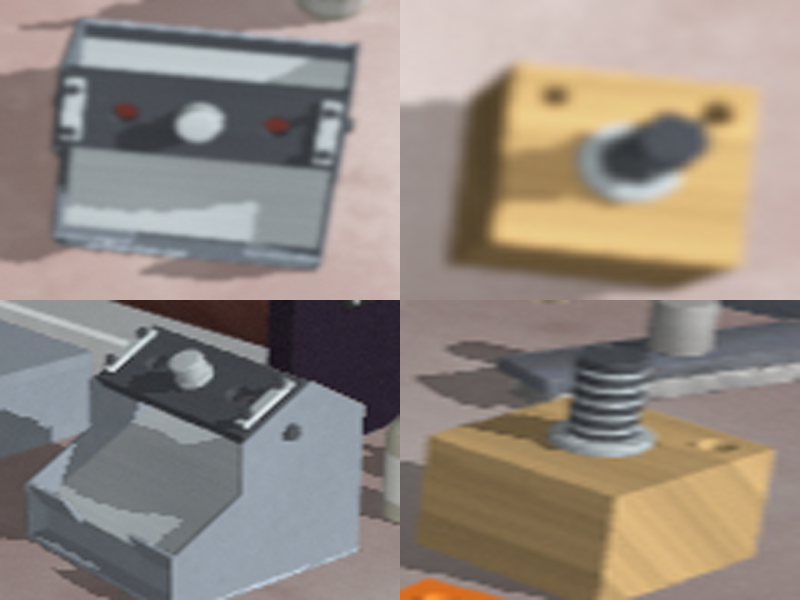

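```bash
cat >> h.py <<'E'
def frames(yaw):
    c,s=np.cos(np.radians(yaw)),np.sin(np.radians(yaw))
    Rs=np.array([[c,-s,0],[s,c,0],[0,0,1]])
    n=-.5*Rs[:,0]+np.array([0,0,.8660254]); Rc=np.column_stack([.8660254*Rs[:,0]+np.array([0,0,.5]),Rs[:,1],n])
    return Rs,Rc
def rectify(n,img,O,R,hx,hy,k):  # right=-y, up=+x
    ts=[(sx,sy) for sx in(-hx,hx) for sy in(-hy,hy)]
    src=np.float32([pix(n,O+R[:,0]*a+R[:,1]*b) for a,b in ts])
    dst=np.float32([((hy-b)*k,(hx-a)*k) for a,b in ts])
    return cv2.warpPerspective(img,cv2.getPerspectiveTransform(src,dst),(int(2*hy*k),int(2*hx*k)),flags=cv2.INTER_CUBIC)
E
python3 - <<'E'
from h import *
S=np.load('pics/scene.npz')['p'];T=np.load('pics/top.npz')['p']
Rs,Rc=frames(-3.75)
n=Rc[:,2]; p0=np.array([.6327,-.0143,.146])
def ray(nm,u,v,p,n):
    i,f=cam(nm);M=np.linalg.inv(i['view']);o=M[:3,3];d=M[:3,:3]@np.array([(u-i['cx'])/f,(v-i['cy'])/f,1]);return o+d*((p-o)@n)/(d@n)
st=ray('top',305,234.7,p0+.02*n,n)-.02*n
print('stub->O',st); st2=ray('scene',255+187/400*120,200+57/3,p0+.02*n,n)-.02*n; print('scene',st2)
O=np.array([.631,st[1],.145]);print(O)
k=3300
ims=[rectify(c,im,O,Rc,.045,.09,k) for c,im in(('top',T),('scene',S))]
B=np.array([.6224,-.3351,.066]);bl=[rectify(c,im,B,Rs,.045,.03,k) for c,im in(('top',T),('scene',S))]
im=np.vstack([np.hstack([a,b]) for a,b in zip(ims,bl)])
for r in (0,297):
    for cx,cy in((297,148),(297-148.5,148),(297+148.5,148),(594+99,148)):
        cv2.drawMarker(im,(int(cx),int(cy+r)),(0,255,0),cv2.MARKER_CROSS,14,1)
    cv2.rectangle(im,(297-274,148-106+r),(297+274,148+106+r),(255,255,0),1)
cv2.imwrite('pics/rect.png',im[...,::-1]);print(im.shape)
E
```

```text
stub->O [ 0.63492206 -0.01435097  0.14728208]
scene [ 0.63313242 -0.01435735  0.14625129]
[ 0.631      -0.01435097  0.145     ]
(594, 792, 3)
```

View pics/rect.png

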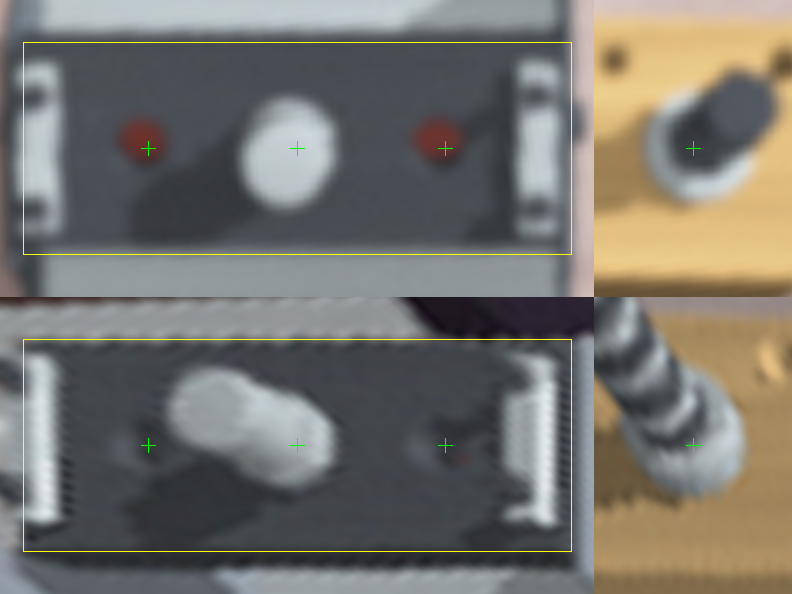

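Rectified views: the straps and red holes in the top view put the cutter origin about 2 mm further towards +y and +x. The punch collar is centred near (694,144), so the punch is at about (0.6235, -0.3355). Next I'll check IK and take the punch.

```bash
cat >> h.py <<'E'
YAW=-3.75; Rs,Rc=frames(YAW); Zd=np.array([0,0,-1.])
def down(xdir): x=np.array(xdir,float); x[2]=0; x/=np.linalg.norm(x); return np.column_stack([x,np.cross(Zd,x),Zd])
def tilt(xdir):  # tool z=-cutter z
    x=np.array(xdir,float); z=-Rc[:,2]; return np.column_stack([x,np.cross(z,x),z])
O=np.array([.632,-.0125,.1455])
E
python3 - <<'E'
from h import *
for nm,x in(('+x',Rc[:,0]),('-x',-Rc[:,0]),('+y',Rc[:,1]),('-y',-Rc[:,1])):
    xs={'x':Rs[:,0],'y':Rs[:,1]}[nm[1]]*(1 if nm[0]=='+' else -1)
    for lab,p,R in(('hole',O+Rc[:,1]*.045+Rc[:,2]*.068,tilt(x)),('holeup',O-Rc[:,1]*.045+Rc[:,2]*.14,tilt(x)),('punch',[.6235,-.3355,.075],down(xs)),('punchup',[.6235,-.3355,.2],down(xs)),('drawer',[.43,.32,.03],down(xs))):
        q=robot.ik(p,R);print(nm,lab,None if q is None else np.round(q).tolist())
E
```

```text
+x hole [24.0, -1.0, -52.0, 49.0, -18.0, 18.0]
+x holeup [21.0, -9.0, -44.0, 25.0, -30.0, 46.0]
+x punch [-13.0, 30.0, -5.0, 0.0, -55.0, 99.0]
+x punchup [-13.0, 25.0, 3.0, 0.0, -69.0, 99.0]
+x drawer [58.0, 20.0, -30.0, 0.0, -40.0, 29.0]
-x hole [24.0, -1.0, -52.0, 49.0, -18.0, -162.0]
-x holeup [21.0, -9.0, -44.0, 25.0, -30.0, -134.0]
-x punch [-13.0, 30.0, -5.0, 0.0, -55.0, -81.0]
-x punchup [-13.0, 25.0, 3.0, 0.0, -69.0, -81.0]
-x drawer [58.0, 20.0, -30.0, -0.0, -40.0, -151.0]
+y hole [24.0, -1.0, -52.0, 49.0, -18.0, 108.0]
+y holeup [21.0, -9.0, -44.0, 25.0, -30.0, 136.0]
+y punch [-13.0, 30.0, -5.0, 0.0, -55.0, -171.0]
+y punchup [-13.0, 25.0, 3.0, 0.0, -69.0, -171.0]
+y drawer [58.0, 20.0, -30.0, 0.0, -40.0, 119.0]
-y hole [24.0, -1.0, -52.0, 49.0, -18.0, -72.0]
-y holeup [21.0, -9.0, -44.0, 25.0, -30.0, -44.0]
-y punch [-13.0, 30.0, -5.0, 0.0, -55.0, 9.0]
-y punchup [-13.0, 25.0, 3.0, 0.0, -69.0, 9.0]
-y drawer [58.0, 20.0, -30.0, 0.0, -40.0, -61.0]
```

Run:
```python
from h import *
P=np.array([.6235,-.3355,.075]);t=lambda s:print(s,round(robot.read_t(),2),robot.read_position().round(4) if hasattr(robot.read_position(),'round') else robot.read_position())
robot.goto([.47,.05,.32],down(-Rs[:,1]));t('via')
robot.goto(P+[0,0,.09],down(-Rs[:,1]));t('above')
robot.servo_line(P,speed=.15);f0=np.array(robot.read_force())
robot.move_gripper(0.0);t('grip1');print(robot.read_grip_width(),robot.read_finger_force(),f0.round(2),np.array(robot.read_force()).round(2))
robot.move_gripper(0.5);robot.servo_line(P+[0,0,.055],speed=.2)
robot.goto(P+[0,0,.055],down(Rs[:,0]));robot.servo_line(P,speed=.15)
robot.move_gripper(0.0);t('grip2');print(robot.read_grip_width(),robot.read_finger_force(),np.array(robot.read_force()).round(2),np.array(robot.read_ft_torque()).round(3))
```

```text
via 2.23 [0.4702 0.0507 0.3197]
above 3.86 [ 0.6242 -0.3345  0.166 ]
grip1 5.65 [ 0.6234 -0.3355  0.0749]
0.2575944156811089 30.00003933906555 [ 0.71  0.09 -0.01] [-0.19  0.52  0.03]
grip2 9.1 [ 0.6239 -0.3357  0.076 ]
0.25615048904716176 30.000595450401306 [-0.64  1.69  4.25] [ 0.24   0.212 -0.01 ]
```

Run:
```python
from h import *
p=np.array(robot.read_position());robot.servo_line(p+[0,0,.225],speed=.25);print(np.array(robot.read_force()).round(2))
H=O-Rc[:,1]*.045
R=tilt(Rc[:,0]);robot.goto(H+Rc[:,2]*(.07+.045),R);robot.servo_line(H+Rc[:,2]*(.07+.006),R,speed=.15)
robot.dwell(.3);print(robot.read_t(),robot.read_grip_width(),np.array(robot.read_force()).round(2),np.array(robot.read_position()).round(4))
pp,RR=np.array(robot.read_position()),np.array(robot.read_tcp_rot())
a,d=robot.grab_frame('wrist');np.savez('pics/w1.npz',a=a,d=d,p=pp,R=RR)
print((RR-R).round(3).tolist(),(pp-H-Rc[:,2]*.076).round(4))
cv2.imwrite('pics/w1.png',cv2.resize(a,(800,600),interpolation=cv2.INTER_CUBIC)[...,::-1])
```

```text
[ 0.06  0.13 -2.93]
11.9917 0.25836567327789206 [-1.2  -0.62 -2.34] [ 0.5914 -0.0548  0.2124]
[[-0.001, 0.0, 0.001], [-0.0, -0.0, 0.0], [0.001, -0.0, 0.001]] [0.0003 0.0001 0.0011]
```

View pics/w1.png

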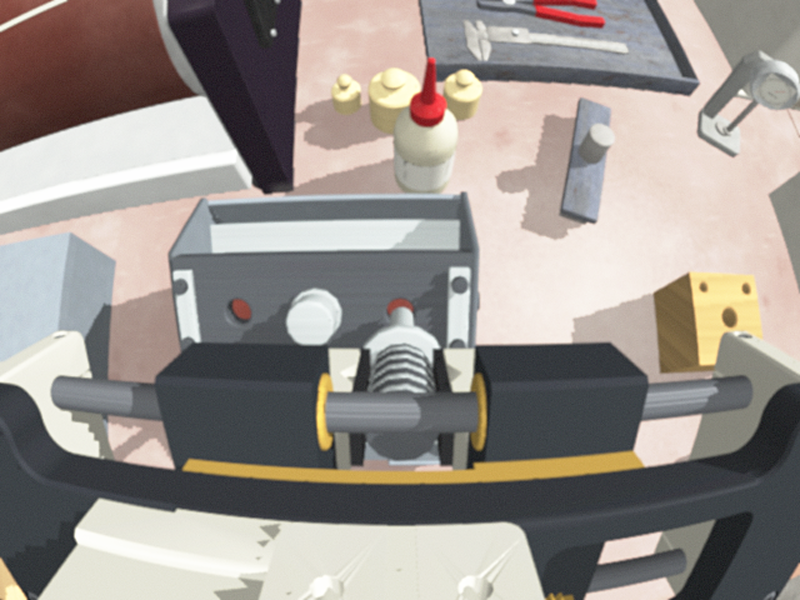

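```bash
cat >> h.py <<'E'
def wpix(P,p,R):
    i=robot.camera_info('wrist');f=240/np.tan(np.radians(i['vfov'])/2);T=i['T_tool_cam']
    X=(np.atleast_2d(P)-p)@R; c=(X-T[:3,3])@T[:3,:3]
    r=np.linalg.norm(c[:,:2],axis=1);th=np.arctan2(r,c[:,2]);s=(f*th/r)[:,None]
    return c[:,:2]*s+[i['cx'],i['cy']]
def circ(C,r): t=np.linspace(0,2*np.pi,60); return C+r*(np.cos(t)[:,None]*Rc[:,0]+np.sin(t)[:,None]*Rc[:,1])
def over(f,u0,v0,w,h,k,curves):
    D=np.load(f);a=cv2.resize(D['a'][v0:v0+h,u0:u0+w],None,fx=k,fy=k,interpolation=cv2.INTER_CUBIC);b=a.copy()
    for C,col in curves:
        q=(wpix(C,D['p'],D['R'])-[u0,v0]+.5)*k-.5
        cv2.polylines(b,[np.round(q).astype(np.int32)],True,col,1)
    return a,b
E
python3 - <<'E'
from h import *
D=np.load('pics/w1.npz');tip=D['p']+D['R'][:,2]*.07
cs=[(circ(O-Rc[:,1]*.045,.0075),(0,255,0)),(circ(tip,.006),(255,255,0)),(circ(O+Rc[:,1]*.045,.0075),(0,255,0)),(circ(O+.02*Rc[:,2],.0125),(0,255,0)),
 (np.array([O+Rc[:,0]*x+Rc[:,1]*y for x,y in((.032,.083),(.032,-.083),(-.032,-.083),(-.032,.083))]),(0,255,255)),
 (circ(D['p']-D['R'][:,2]*-.004,.017),(255,255,0))]
a1,b1=over('pics/w1.npz',295,230,50,75,8,cs)
a2,b2=over('pics/w1.npz',130,150,260,130,3,cs)
cv2.imwrite('pics/o1.png',np.hstack([a1,b1])[...,::-1]);cv2.imwrite('pics/o2.png',b2[...,::-1])
E
```

```text
(no output)
```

View pics/o1.png

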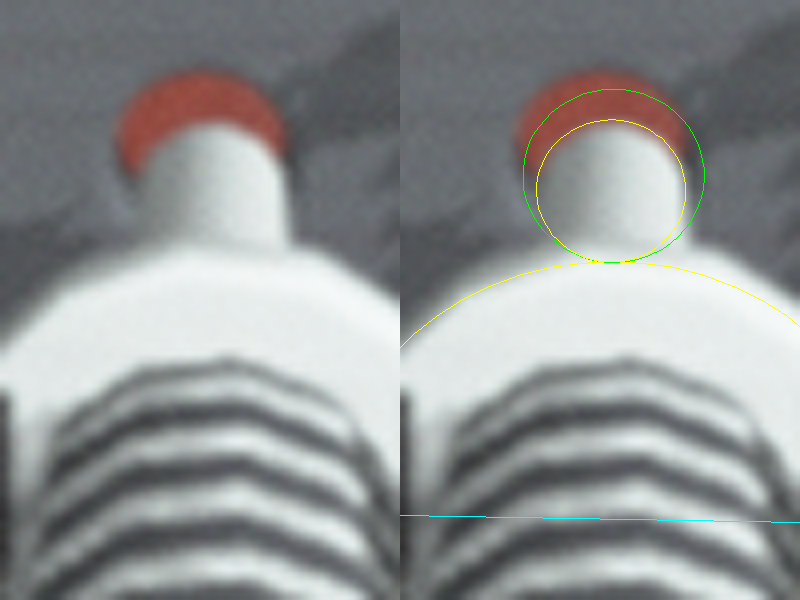

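View pics/o2.png

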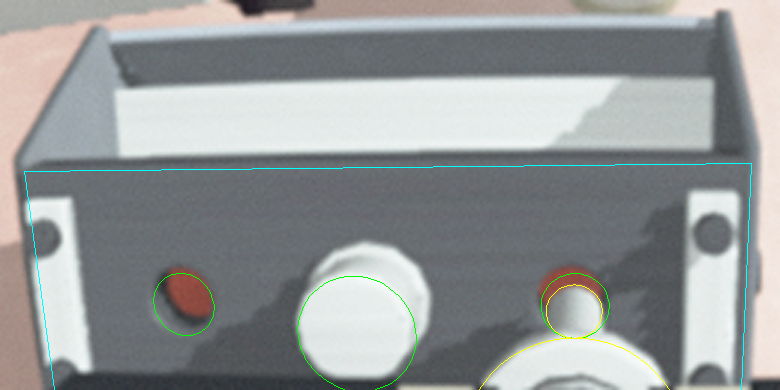

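Close-up: the tip matches its prediction (top at 122 against 120), so the punch sits well centred in the grip. The mouth of hole_b is centred about 21/8 px higher and 6/8 px further left than my model, roughly +1.8 mm in x and +0.5 mm in y. I'll check the plate height from wrist depth, correct the origin and insert with force checks.

```bash
cat > push.py <<'E'
from h import *
def fc(): f=np.array(robot.read_force()); return f
def descend(H,R,L,d0,d1,step,speed,fmax,f0,side=-1):
    """tip depth d (m below back face) from d0 to d1; stop when axial force beyond fmax"""
    d=d0;log=[]
    while d<d1-1e-9:
        d=min(d+step,d1);robot.servo_line(H+Rc[:,2]*(L-d),R,speed=speed)
        f=(fc()-f0)@Rc; log.append((round(d*1e3,1),*f.round(1)))
        if f[2]>fmax: break
    return d,log
E
python3 - <<'E'
from push import *
D=np.load('pics/w1.npz');i=robot.camera_info('wrist');f=240/np.tan(np.radians(i['vfov'])/2);T=i['T_tool_cam']
h=[]
for v in range(205,262,4):
    for u in list(range(165,178))+list(range(212,222))+list(range(272,300)):
        x=np.array([u-i['cx'],v-i['cy']]);r=np.hypot(*x);th=r/f;z=D['d'][v,u]
        c=np.array([*(x/r*np.tan(th)*z),z]);w=D['R']@(T[:3,:3]@c+T[:3,3])+D['p'];q=(w-O)@Rc
        if z>0 and abs(q[0])<.03: h.append(q[2])
print('plane h mm',np.percentile(np.array(h)*1e3,[10,25,50,75,90]).round(2))
hh=np.median(h)
On=O+Rc[:,0]*.0018+Rc[:,1]*.0005
H=On-Rc[:,1]*.045;R=tilt(Rc[:,0]);L=.07
robot.servo_line(H+Rc[:,2]*(L+.004),R,speed=.05);robot.dwell(.2);f0=fc()
d,log=descend(H,R,L,-.004,.009,.0015,.02,5,f0);print(d,robot.read_t());[print(*l) for l in log]
print(((np.array(robot.read_position())-On)@Rc).round(4))
E
```

```text
plane h mm [-1.91 -1.59 -1.16 -0.71 -0.29]
0.009 14.7417
-2.5 -0.3 0.7 -0.2
-1.0 -0.2 0.3 -1.2
0.5 0.1 -0.1 0.6
2.0 0.3 1.2 -0.9
3.5 -0.4 0.9 -0.4
5.0 -0.5 0.3 -0.9
6.5 -0.5 0.7 -0.8
8.0 0.0 1.3 -0.7
9.0 -0.4 0.8 -0.9
[-0.0001 -0.045   0.0609]
```

Run:
```python
from push import *
On=O+Rc[:,0]*.0018+Rc[:,1]*.0005
H=On-Rc[:,1]*.045;R=tilt(Rc[:,0]);L=.07
f0=fc()+0.8*Rc[:,2]*1
d,log=descend(H,R,L,.009,.033,.0015,.015,28,f0);print(d,robot.read_t());[print(*l) for l in log]
```

```text
0.033 18.7417
10.5 -0.3 0.6 -0.3
12.0 0.6 -0.3 -0.8
13.5 0.4 0.1 -0.8
15.0 0.8 0.3 1.8
16.5 -0.3 -0.7 4.0
18.0 0.4 -0.6 0.5
19.5 0.7 -0.6 1.0
21.0 1.3 -0.0 0.7
22.5 -0.2 0.5 1.0
24.0 0.5 -0.2 2.5
25.5 -0.6 0.7 1.3
27.0 0.6 0.3 -0.9
28.5 0.2 0.1 -0.1
30.0 0.3 -0.0 0.7
31.5 0.1 0.9 1.2
33.0 0.7 -0.6 0.8
```

Run:
```python
from push import *
On=O+Rc[:,0]*.0018+Rc[:,1]*.0005
H=On-Rc[:,1]*.045;R=tilt(Rc[:,0]);L=.07
s,_=robot.grab_frame('scene')
robot.servo_line(H+Rc[:,2]*(L+.008),R,speed=.12);robot.dwell(.15)
pp,RR=np.array(robot.read_position()),np.array(robot.read_tcp_rot())
a,d=robot.grab_frame('wrist');np.savez('pics/w2.npz',a=a,d=d,p=pp,R=RR)
tip=pp+RR[:,2]*.07
cs=[(circ(H,.0075),(0,255,0)),(circ(tip,.006),(255,255,0)),(circ(On+Rc[:,1]*.045,.0075),(0,255,0))]
_,b=over('pics/w2.npz',170,210,180,100,4,cs)
c=cv2.resize(s[200:300,235:375],(280,200),interpolation=cv2.INTER_CUBIC)
im=np.zeros((600,720,3),np.uint8);im[:400]=b;im[400:,:280]=c;cv2.imwrite('pics/o3.png',im[...,::-1]);print(robot.read_t(),robot.read_grip_width())
```

```text
19.5 0.2604429492726271
```

View pics/o3.png

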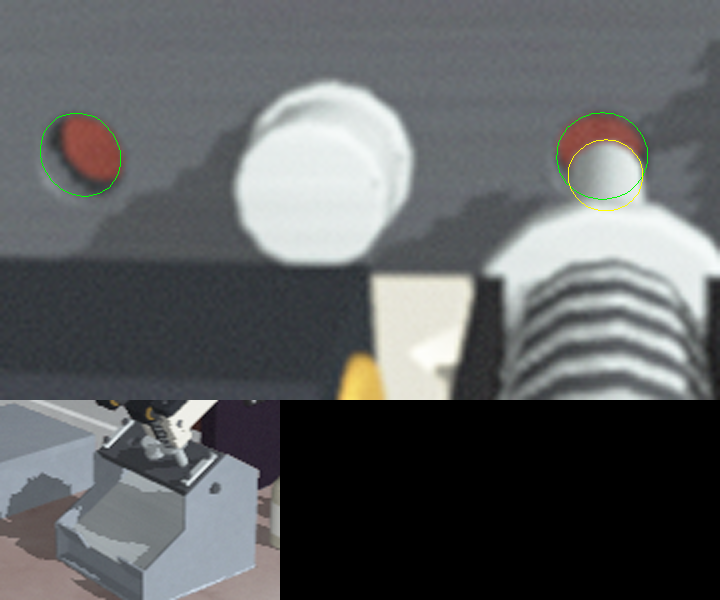

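Run:
```python
from push import *
D=np.load('pics/w2.npz');i=robot.camera_info('wrist');f=240/np.tan(np.radians(i['vfov'])/2);T=i['T_tool_cam']
On=O+Rc[:,0]*.0018+Rc[:,1]*.0005
def hh(u,v):
    x=np.array([u-i['cx'],v-i['cy']]);r=np.hypot(*x);z=D['d'][v,u];c=np.array([*(x/r*np.tan(r/f)*z),z]);return (D['R']@(T[:3,:3]@c+T[:3,3])+D['p']-On)@Rc*1e3
for n,(u,v) in dict(a1=(192,246),a2=(194,248),a3=(190,243),b1=(317,241),b2=(321,241),b3=(324,242),b4=(328,244),p1=(240,220),p2=(280,225),p3=(200,220)).items(): print(n,hh(u,v).round(1))
```

```text
a1 [ -2.8  48.6 -14.8]
a2 [ -4.6  47.4 -15.4]
a3 [ -0.6  49.9 -14.8]
b1 [ -4.  -42.7 -32.1]
b2 [ -4.3 -45.7 -33.2]
b3 [ -4.9 -47.9 -32.7]
b4 [ -6.5 -50.9 -32.7]
p1 [19.4  7.8 -0.9]
p2 [ 15.6 -18.7  -1.9]
p3 [19.6 35.9 -1.1]
```

Tab b now sits about 31 mm below the back face, against 14 mm for tab a, so it is free. The punch hasn't slipped. Next is hole_a.

Run:
```python
from push import *
On=O+Rc[:,0]*.0018+Rc[:,1]*.0005
B=On-Rc[:,1]*.045;H=On+Rc[:,1]*.045;R=tilt(Rc[:,0]);L=.07
robot.servo_line(B+Rc[:,2]*(L+.028),R,speed=.15);robot.servo_line(H+Rc[:,2]*(L+.028),R,speed=.15)
robot.servo_line(H+Rc[:,2]*(L+.005),R,speed=.1);robot.dwell(.2);f0=fc();print(((np.array(robot.read_position())-On)@Rc).round(4))
d,log=descend(H,R,L,-.003,.010,.0015,.02,5,f0)
if d>=.0099: d,l2=descend(H,R,L,.010,.034,.0015,.015,28,f0);log+=l2
print(d,robot.read_t());[print(*l) for l in log]
robot.servo_line(H+Rc[:,2]*(L+.03),R,speed=.15);print(robot.read_t(),robot.read_grip_width())
s,_=grab('scene');t,d=grab('top')
im=np.hstack([cv2.resize(s[200:300,235:375],(420,300),interpolation=cv2.INTER_CUBIC),cv2.resize(t[200:300,250:360],(330,300),interpolation=cv2.INTER_CUBIC)]);cv2.imwrite('pics/o4.png',im[...,::-1])
```

```text
[0.0005 0.045  0.0756]
0.034 27.4417
-1.5 -0.6 0.2 0.2
0.0 -0.1 -1.2 0.7
1.5 -0.6 -0.4 0.8
3.0 -0.6 -0.2 0.3
4.5 -1.4 -0.0 0.2
6.0 -0.2 0.1 -0.0
7.5 -0.5 -0.5 -0.1
9.0 -1.0 -0.2 0.6
10.0 -1.3 -0.0 -0.6
11.5 -0.1 -0.5 0.1
13.0 -0.7 -1.4 0.3
14.5 -1.0 0.2 0.9
16.0 -0.6 0.0 3.2
17.5 -0.1 0.1 1.5
19.0 -1.3 0.2 1.5
20.5 -0.3 0.4 2.2
22.0 -0.7 0.3 2.2
23.5 -0.7 -1.2 2.3
25.0 -1.0 0.7 1.2
26.5 -0.7 0.1 0.8
28.0 -0.8 -0.8 1.5
29.5 -1.2 -0.8 -0.6
31.0 -1.1 -0.4 -0.6
32.5 -0.6 -0.3 0.4
34.0 -0.6 -0.5 0.0
28.25 0.25569531856415223
```

View pics/o4.png

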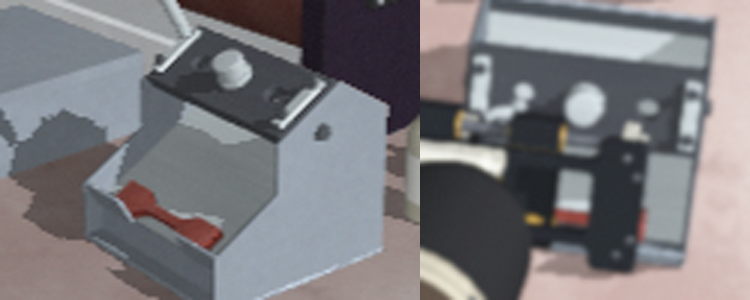

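The piece lies against the front stop, red at (170,215) in the left crop. Returning the punch now.

Run:
```python
from push import *
p=np.array(robot.read_position());robot.servo_line(p+[-.0,0,.07],speed=.25)
S=np.array([.6237,-.3356,0.]);R=down(Rs[:,0])
robot.goto(S+[0,0,.29],R);robot.servo_line(S+[0,0,.150],R,speed=.25);robot.dwell(.2);f0=fc()
z=.150;ok=True;log=[]
for z in [.142,.138,.134,.130,.126,.12,.11,.10,.09,.082,.079]:
    robot.servo_line(S+[0,0,z],R,speed=.05);f=fc()-f0;log.append((z,*f.round(1)))
    if f[2]>8 or np.hypot(*f[:2])>15: ok=False;break
[print(*l) for l in log];print(ok,robot.read_t(),np.array(robot.read_position()).round(4))
```

```text
0.142 -0.4 -0.0 -0.6
0.138 -0.8 -1.1 0.9
0.134 -0.9 0.0 -0.3
0.13 -0.1 -1.4 -0.5
0.126 -0.0 -0.8 -0.5
0.12 0.2 -0.5 -0.7
0.11 -0.4 0.1 -0.4
0.1 0.7 -0.3 -1.0
0.09 -0.2 -0.3 -0.2
0.082 -0.6 -0.4 -0.9
0.079 -0.5 -0.5 -0.4
True 34.2667 [ 0.6236 -0.3356  0.0788]
```

```bash
cat >> h.py <<'E'
On=O+Rc[:,0]*.0018+Rc[:,1]*.0005
S0=On-.001*Rc[:,2]+.024*Rs[:,0];S0[2]=0
def stand(x,y,z): return S0+Rs@np.array([x,y,z])
E
python3 - <<'E'
from push import *
S=np.array([.6237,-.3356,0.]);R=down(Rs[:,0])
robot.servo_line(S+[0,0,.0765],R,speed=.05);print('f',fc().round(1))
robot.move_gripper(.6);robot.servo_line(S+[0,0,.15],R,speed=.2);print(robot.read_t())
t,d=grab('top');s,ds=grab('scene')
for n,p,dd in(('top',t,d),('scene',s,ds)):
    C=pc(n,dd);q=(C-S0)@Rs
    red=(p[...,0]>1.6*p[...,1].astype(float))&(p[...,0]>50)&(q[...,0]>-.12)&(q[...,0]<-.03)&(abs(q[...,1])<.085)&(q[...,2]>.02)&(q[...,2]<.1)
    k,l,st,c=cv2.connectedComponentsWithStats(red.astype(np.uint8));b=1+st[1:,4].argmax();m=l==b
    w=q[m];print(n,st[b],'stand-frame median',np.median(w,0).round(4),'y range',np.percentile(w[:,1],[1,99]).round(4),'x',np.percentile(w[:,0],[2,98]).round(4))
    (cx,cy),wh,an=cv2.minAreaRect(w[:,:2].astype(np.float32));print((cx,cy),wh,an)
m=abs(((pc('top',d)-S0)@Rs)[...,1])<.2
x0,y0=[int(v) for v in pix('top',S0)]
a=cv2.resize(s[225:305,255:335],(400,400),interpolation=cv2.INTER_CUBIC);b=cv2.resize(t[240:295,260:350],(400,244),interpolation=cv2.INTER_CUBIC);c=cv2.resize(t[225:280,415:470],(200,200))
im=np.zeros((450,800,3),np.uint8);im[:400,:400]=a;im[:244,400:]=b;im[250:,400:600]=c;cv2.imwrite('pics/o5.png',im[...,::-1])
E
```

```text
f [ 0.2  0.  -3.1]
35.7583
top [277 265  39  13 199] stand-frame median [-0.0941  0.0351  0.0466] y range [-0.0281  0.0594] x [-0.1036 -0.085 ]
(-0.09341271966695786, 0.014931336045265198) (0.020840343087911606, 0.08901412785053253) 2.619361162185669
scene [274 261  35  22 217] stand-frame median [-0.0943  0.0009  0.045 ] y range [-0.0526  0.0611] x [-0.1021 -0.0855]
(-0.09479494392871857, 0.004191696643829346) (0.11599189043045044, 0.02008560672402382) 89.29908752441406
```

View pics/o5.png

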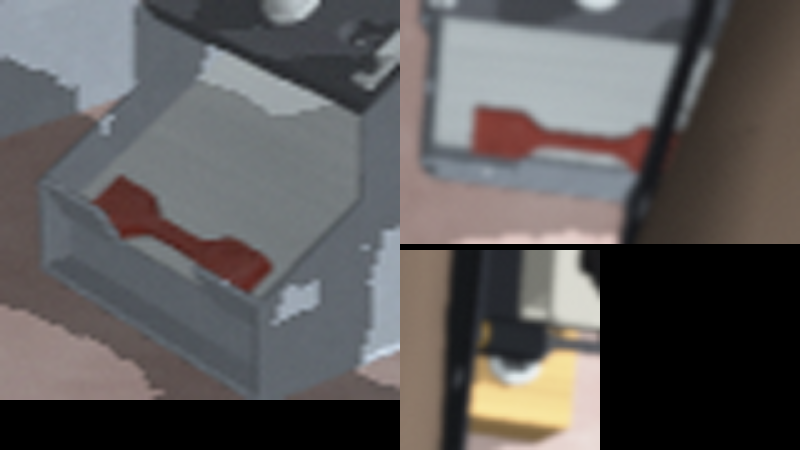

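The piece's centre is at stand y of about +3.5 mm. The stop has one wide gap between its two end parts, and the chute surface shows through it. My picture allowance is used up, so I'll work from numbers: checking the height in the gap and the drawer position.

Run:
```python
from push import *
D=np.load('pics/scene.npz');q=(pc('scene',D['d'])-S0)@Rs
F=np.array([-.1,0,.032]);s=(q-F)@np.array([.8660254,0,.5]);h=(q-F)@np.array([-.5,0,.8660254]);y=q[...,1]
for a in np.arange(-.03,.06,.004):
    r=[]
    for y0,y1 in((-.08,-.045),(-.025,0),(0,.03),(.045,.08)):
        m=(s>=a)&(s<a+.004)&(y>y0)&(y<y1)&(h>-.02)&(h<.05);r.append((round(np.median(h[m])*1e3,1),int(m.sum())) if m.sum() else None)
    print(round(a*1e3),r)
T=np.load('pics/top.npz');q=pc('top',T['d']);uu,vv=np.meshgrid(range(640),range(480))
z=q[...,2];reg=(uu>95)&(uu<215)&(vv>180)&(vv<375)
def rect(m):
    w=q[m][:,:2].astype(np.float32);return cv2.minAreaRect(w),len(w)
print('cab',rect(reg&(abs(z-.08)<.005)&(vv<295)))
m=reg&(abs(z-.022)<.006)&(vv>280);p=T['p'].astype(int);m&=(p[...,0]>p[...,2]+35)
m=cv2.morphologyEx(m.astype(np.uint8),cv2.MORPH_OPEN,np.ones((5,5)))>0
print('floor',rect(m),np.median(q[m],0))
m=reg&(abs(z-.058)<.008)&(vv>285)&(p[...,0]>p[...,2]+35);print('walls',rect(m))
m=reg&(abs(z-.068)<.006)&(vv>335)&(p[...,0]<p[...,2]+20);m=cv2.morphologyEx(m.astype(np.uint8),cv2.MORPH_OPEN,np.ones((3,3)))>0;print('front',rect(m))
for R in(down(-Rs[:,1]),down(Rs[:,1])):print(robot.ik([.43,.32,.03],R),robot.ik([.43,.32,.2],R))
print(robot.ik(stand(-.0892,.0035,.0383)+.003*Rc[:,2],tilt(-Rc[:,1])),robot.ik(stand(-.0892,.0035,.0383)+.1*Rc[:,2],tilt(-Rc[:,1])))
```

```text
-30 [(np.float64(-16.7), 22), (np.float64(-17.3), 14), (np.float64(-16.8), 14), (np.float64(-16.1), 18)]
-26 [(np.float64(-17.8), 11), (np.float64(-18.6), 9), (np.float64(-17.4), 11), (np.float64(-16.9), 13)]
-22 [(np.float64(-19.1), 9), (np.float64(-19.2), 4), (np.float64(-19.6), 5), (np.float64(-19.1), 10)]
-18 [None, None, None, None]
-14 [(np.float64(-18.6), 7), (np.float64(-18.9), 8), (np.float64(-17.6), 6), (np.float64(-19.0), 3)]
-10 [(np.float64(-13.9), 16), (np.float64(-13.4), 18), (np.float64(-13.3), 20), (np.float64(-14.3), 29)]
-6 [(np.float64(12.8), 57), (np.float64(-7.7), 18), (np.float64(-7.9), 23), (np.float64(8.7), 56)]
-2 [(np.float64(20.7), 5), (np.float64(-1.1), 17), (np.float64(-1.2), 20), (np.float64(21.1), 3)]
2 [(np.float64(8.6), 2), (np.float64(0.4), 8), (np.float64(1.1), 13), (np.float64(9.7), 7)]
6 [(np.float64(6.1), 11), (np.float64(7.6), 15), (np.float64(5.3), 29), (np.float64(8.0), 9)]
10 [(np.float64(5.0), 13), (np.float64(8.6), 13), (np.float64(8.3), 15), (np.float64(8.2), 12)]
14 [(np.float64(3.8), 12), (np.float64(8.5), 7), (np.float64(8.6), 7), (np.
[... 1222 characters left out ...]
.33000218868255615), (0.14981742203235626, 0.1498495191335678), 0.24149112403392792), 4050) [0.43602524 0.330966   0.02291134]
walls (((0.430444598197937, 0.32333704829216003), (0.1508362591266632, 0.1739019900560379), 0.9340431690216064), 790)
front (((0.34840917587280273, 0.3234410285949707), (0.014177867211401463, 0.1933843493461609), 0.27892500162124634), 590)
[ 57.62330129  19.85043884 -30.43401197   0.         -39.71554919
 -61.37330129] [ 57.62330129   8.6118631  -19.09866603   0.         -62.28947087
 -61.37330129]
[ 57.62330129  19.85043884 -30.43401197   0.         -39.71554919
 118.62669871] [ 57.62330129   8.6118631  -19.09866603   0.         -62.28947087
 118.62669871]
None None
```

Run:
```python
from push import *
def td(deg,sgn):
    a=np.radians(deg);z=np.sin(a)*Rs[:,0]-np.cos(a)*Rs[:,2];x=sgn*Rs[:,1];return np.column_stack([x,np.cross(z,x),z])
C=stand(-.0892,.0035,.0383);print(C)
for deg in(30,25,22,20,17,15,10,5,0):
    for sg in(-1,1):
        print(deg,sg,[None if (q:=robot.ik(C+h*np.array([-.5*Rs[0,0],0,.866]),td(deg,sg))) is None else np.round(q).tolist() for h in(.004,.03,.09)])
```

```text
[ 0.56925565 -0.00437894  0.0383    ]
30 -1 [None, None, None]
30 1 [None, None, None]
25 -1 [None, None, None]
25 1 [None, None, None]
22 -1 [None, None, None]
22 1 [None, None, None]
20 -1 [None, None, [25.0, 2.0, -54.0, 31.0, -19.0, -57.0]]
20 1 [None, None, [25.0, 2.0, -54.0, 31.0, -19.0, 123.0]]
17 -1 [[16.0, 13.0, -56.0, 50.0, -7.0, -69.0], [22.0, 10.0, -52.0, 31.0, -14.0, -55.0], [26.0, 3.0, -48.0, 20.0, -25.0, -47.0]]
17 1 [[16.0, 13.0, -56.0, 50.0, -7.0, 111.0], [22.0, 10.0, -52.0, 31.0, -14.0, 125.0], [26.0, 3.0, -48.0, 20.0, -25.0, 133.0]]
15 -1 [[22.0, 15.0, -48.0, 25.0, -15.0, -50.0], [23.0, 11.0, -47.0, 21.0, -19.0, -46.0], [26.0, 4.0, -45.0, 16.0, -29.0, -43.0]]
15 1 [[22.0, 15.0, -48.0, 25.0, -15.0, 130.0], [23.0, 11.0, -47.0, 21.0, -19.0, 134.0], [26.0, 4.0, -45.0, 16.0, -29.0, 137.0]]
10 -1 [[22.0, 17.0, -38.0, 10.0, -26.0, -34.0], [23.0, 14.0, -38.0, 9.0, -29.0, -34.0], [24.0, 7.0, -38.0, 8.0, -37.0, -34.0]]
10 1 [[22.0, 17.0, -38.0, 10.0, -26.0, 146.0], [23.0, 14.0, -38.0, 9.0, -29.0, 146.0], [24.0, 7.0, -38.0, 8.0, -37.0, 146.0]]
5 -1 [[21.0, 19.0, -32.0, 4.0, -35.0, -27.0], [21.0, 16.0, -32.0, 3.0, -38.0, -28.0], [23.0, 9.0, -32.0, 3.0, -44.0, -29.0]]
5 1 [[21.0, 19.0, -32.0, 4.0, -35.0, 153.0], [21.0, 16.0, -32.0, 3.0, -38.0, 152.0], [23.0, 9.0, -32.0, 3.0, -44.0, 151.0]]
0 -1 [[19.0, 21.0, -26.0, 0.0, -43.0, -23.0], [20.0, 19.0, -26.0, 0.0, -45.0, -24.0], [21.0, 12.0, -27.0, 0.0, -51.0, -25.0]]
0 1 [[19.0, 21.0, -26.0, 0.0, -43.0, 157.0], [20.0, 19.0, -26.0, 0.0, -45.0, 156.0], [21.0, 12.0, -27.0, 0.0, -51.0, 155.0]]
```

The stand model fits. A square 30° pick is out of range for pure pitch, so I'll scan for reachable tool directions, leaning sideways or yawing slightly, and check gripper-body clearance over the cutter.

```bash
cat >> h.py <<'E'
from scipy.spatial.transform import Rotation as Ro
def pick(tau,phi,psi,sg=-1):
    """tool R: pitch tau, then lean phi about closing axis, psi about chute normal; sg: tool x along sg*stand y"""
    a=np.radians(tau);z=np.array([np.sin(a),0,-np.cos(a)]);x=np.array([0,sg,0.]);B=np.column_stack([x,np.cross(z,x),z])
    u=np.array([np.cos(a),0,np.sin(a)]);n=np.array([-.5,0,.8660254])
    return Rs@Ro.from_rotvec(np.radians(psi)*n).as_matrix()@Ro.from_rotvec(np.radians(phi)*u).as_matrix()@B
def clear(R,h):
    """min body height (mm) over plate back face for body points with s>90, and whether it reaches the stub"""
    Rl=Rs.T@R;F=np.array([-.1,0,.032]);us=np.array([.8660254,0,.5]);n=np.array([-.5,0,.8660254])
    X,Y=np.meshgrid(np.linspace(-.039,.039,9),np.linspace(-.0965,.0965,60));b=np.stack([X.ravel(),Y.ravel(),0*X.ravel()-.066],1)@Rl.T
    s=.0125+b@us;hh=h+b@n;y=b[:,1]+.0035;m=s>.09
    st=(s>.1095)&(abs(y)<.0125)&(hh<.08)
    return (hh[m].min()-.060)*1e3 if m.any() else 99., bool(st.any())
E
python3 - <<'E'
from push import *
C=stand(-.0892,.0035,.0383);n=Rc[:,2];out=[]
for tau in(20,22,24,26,28,30):
  for phi in range(-30,31,5):
    for psi in(-20,-10,0,10,20):
        R=pick(tau,phi,psi);q=robot.ik(C+.003*n,R)
        if q is None: continue
        q2=robot.ik(C+.06*n,R);c=clear(R,.003);out.append((tau,phi,psi,round(c[0],1),c[1],np.round(q).tolist(),q2 is not None))
out.sort(key=lambda o:-min(o[3],3)+abs(o[1])*.2+abs(o[2])*.1+(30-o[0])*.3)
print(len(out));[print(*o) for o in out[:14]]
print('no-clear filter, by angle');[print(*o) for o in sorted(out,key=lambda o:abs(o[1])+abs(o[2])+30-o[0])[:5]]
E
```

```text
164
30 15 -20 1.7 True [5.0, 13.0, -34.0, -54.0, -11.0, 26.0] True
30 20 -20 1.7 False [-7.0, 15.0, -30.0, -68.0, -22.0, 48.0] True
30 15 0 -3.3 False [9.0, 14.0, -34.0, -41.0, -13.0, 29.0] True
28 15 -20 -1.7 True [6.0, 13.0, -34.0, -49.0, -12.0, 20.0] True
30 15 -10 -3.3 True [7.0, 13.0, -34.0, -47.0, -12.0, 27.0] True
30 15 10 -3.3 True [10.0, 14.0, -34.0, -34.0, -14.0, 31.0] True
30 30 -20 0.2 False [-21.0, 20.0, -28.0, -78.0, -39.0, 68.0] True
30 15 20 -3.3 True [12.0, 14.0, -35.0, -28.0, -15.0, 33.0] True
30 25 -20 -1.3 False [-15.0, 17.0, -29.0, -75.0, -31.0, 60.0] True
28 15 0 -6.7 True [10.0, 14.0, -34.0, -36.0, -14.0, 23.0] True
28 15 -10 -6.7 True [8.0, 14.0, -34.0, -43.0, -13.0, 21.0] True
28 15 10 -6.7 True [11.0, 14.0, -35.0, -30.0, -15.0, 26.0] True
28 20 -20 -5.1 False [-5.0, 15.0, -30.0, -64.0, -23.0, 42.0] True
28 15 20 -6.7 True [13.0, 14.0, -35.0, -24.0, -16.0, 28.0] True
no-clear filter, by angle
30 15 0 -3.3 False [9.0, 14.0, -34.0, -41.0, -13.0, 29.0] True
24 10 0 -9.2 True [19.0, 13.0, -46.0, -3.0, -5.0, -18.0] True
28 15 0 -6.7 True [10.0, 14.0, -34.0, -36.0, -14.0, 23.0] True
22 10 0 -12.8 True [18.0, 14.0, -42.0, -7.0, -10.0, -13.0] True
26 15 0 -10.2 True [10.0, 14.0, -34.0, -33.0, -16.0, 19.0] True
```

Run:
```python
from push import *
n=Rc[:,2];out=[];h=.0045
for dy in(-.006,0,.006):
 C=stand(-.0892,.0035+dy,.0383)
 for tau in range(30,45,2):
  for phi in(8,10,12,14,16,18):
   for psi in(-10,0,10):
        R=pick(tau,phi,psi);c=clear(R,h)
        if c[1] or c[0]<3: continue
        q=robot.ik(C+h*n,R)
        if q is None: continue
        q2=robot.ik(C+.06*n,R)
        out.append((dy,tau,phi,psi,round(c[0],1),np.round(q).tolist(),None if q2 is None else np.round(q2).tolist()))
out.sort(key=lambda o:-min(o[4],6)+abs(o[2])*.5+abs(o[3])*.1+abs(o[1]-30)*.5)
print(len(out));[print(*o) for o in out[:12]]
```

```text
249
-0.006 34 12 0 6.6 [12.0, 13.0, -38.0, -40.0, -5.0, 27.0] None
0 34 12 0 6.6 [14.0, 13.0, -39.0, -38.0, -3.0, 23.0] None
0.006 34 12 0 6.6 [16.0, 13.0, -40.0, -35.0, -1.0, 19.0] None
-0.006 34 12 -10 7.3 [12.0, 13.0, -38.0, -44.0, -3.0, 22.0] None
-0.006 34 12 10 6.2 [13.0, 13.0, -38.0, -35.0, -6.0, 31.0] None
-0.006 36 12 0 9.7 [8.0, 13.0, -36.0, -50.0, -6.0, 40.0] None
-0.006 38 10 0 14.2 [11.0, 13.0, -38.0, -50.0, -1.0, 38.0] None
0 34 12 -10 7.3 [14.0, 13.0, -39.0, -41.0, -1.0, 17.0] None
0 34 12 10 6.2 [14.0, 13.0, -39.0, -33.0, -5.0, 28.0] None
0 36 12 0 9.7 [10.0, 13.0, -36.0, -48.0, -5.0, 37.0] None
0.006 34 12 10 6.2 [16.0, 13.0, -40.0, -31.0, -4.0, 24.0] None
0.006 36 12 0 9.7 [12.0, 13.0, -37.0, -46.0, -4.0, 34.0] None
```

Run:
```python
from push import *
n=Rc[:,2];out=[];h=.0045
I=lambda p,R:(lambda q:None if q is None else np.round(q).astype(int).tolist())(robot.ik(p,R))
for dy in(-.008,0):
 C=stand(-.0892,.0035+dy,.0383)
 for tau in(32,34,36):
  for phi in(14,15,16,18):
        R=pick(tau,phi,0);c=clear(R,h)
        qs=[I(C+k*n,R) for k in(h,.02,.04,.07,.11)]
        if c[0]>2 and not c[1]: print(dy,tau,phi,round(c[0],1),*qs)
# placing: lean phi, vertical
for phi in(15,16):
    B=pick(30,phi,0);M=Rc.T  # express in chute frame then horizontal
    for yaw in(-4,0,4):
        W=Ro.from_euler('z',yaw,degrees=True).as_matrix();Rp=W@M@B
        print(phi,yaw,I([.43,.33,.03],Rp),I([.43,.33,.15],Rp))
```

```text
-0.008 34 14 4.8 [6, 13, -34, -50, -11, 41] [8, 11, -36, -45, -10, 35] [11, 8, -39, -38, -9, 25] [17, 3, -45, -23, -6, 6] None
-0.008 34 15 3.8 [3, 13, -33, -52, -14, 46] [5, 11, -34, -48, -13, 40] [8, 8, -37, -42, -12, 32] [13, 3, -41, -32, -10, 18] [19, -3, -49, -13, -8, -6]
-0.008 34 16 2.9 [1, 14, -32, -55, -16, 49] [3, 11, -33, -51, -16, 44] [5, 8, -35, -46, -15, 37] [9, 4, -39, -37, -14, 25] [15, -3, -44, -23, -12, 7]
-0.008 36 14 7.9 [3, 13, -33, -57, -12, 51] [5, 11, -35, -52, -11, 44] [9, 8, -38, -45, -9, 34] [16, 3, -45, -28, -4, 12] None
-0.008 36 15 6.9 [0, 13, -32, -59, -15, 55] [3, 11, -34, -55, -14, 49] [6, 8, -36, -49, -13, 40] [11, 3, -41, -37, -10, 25] None
-0.008 36 16 6.0 [-2, 14, -32, -61, -17, 58] [0, 11, -33, -57, -16, 53] [3, 8, -35, -52, -15, 45] [8, 4, -38, -43, -13, 32] [15, -3, -45, -25, -10, 10]
-0.008 36 18 3.7 [-5, 14, -30, -64, -21, 63] [-3, 12, -31, -61, -21, 59] [-1, 9, -33, -56, -20, 53] [2, 5, -35, -49, -19, 43] [8, -2, -39, -38, -18, 27]
0 34 14 4.8 [7, 13, -34, -49, -10, 39] [10, 11, -37, -43, -9, 32] [13, 8, -40, -35, -7, 21] None None
0 34 15 3
[... 474 characters left out ...]
8] [14, 3, -42, -34, -8, 19] None
0 36 16 6.0 [0, 14, -32, -61, -16, 57] [2, 11, -33, -57, -15, 51] [5, 8, -35, -51, -14, 43] [10, 4, -39, -41, -12, 29] [19, -3, -48, -19, -6, 1]
0 36 18 3.7 [-4, 14, -31, -64, -20, 62] [-2, 12, -32, -61, -20, 58] [0, 9, -33, -56, -19, 51] [4, 4, -36, -48, -18, 41] [10, -2, -40, -36, -16, 24]
15 -4 [51, 17, -31, -17, -31, -42] [52, 7, -25, -12, -46, -48]
15 0 [50, 17, -30, -18, -33, -36] [51, 8, -24, -13, -47, -43]
15 4 [50, 18, -28, -19, -34, -31] [50, 8, -23, -14, -49, -38]
16 -4 [50, 17, -31, -18, -31, -40] [51, 7, -25, -13, -45, -47]
16 0 [50, 17, -29, -19, -33, -34] [50, 7, -24, -14, -47, -42]
16 4 [49, 18, -28, -20, -34, -29] [49, 8, -23, -15, -48, -37]
```

```bash
cat >> h.py <<'E'
C=stand(-.0892,-.0005,.0383);RP=pick(36,16,0);NN=Rc[:,2]
E
python3 - <<'E'
from push import *
R=down(Rs[:,0]);p=np.array(robot.read_position())
robot.servo_line(p+[0,0,.15],R,speed=.3);robot.goto([.49,-.02,.30],pick(0,0,0));robot.move_gripper(.36)
robot.goto(C+.10*NN,RP);print(robot.read_t(),((np.array(robot.read_position())-S0)@Rs).round(4));robot.dwell(.15);f0=fc()
log=[]
for h in(.05,.03,.02,.015,.012,.010,.008,.0065,.005):
    robot.servo_line(C+h*NN,RP,speed=.08 if h>.019 else .03);f=(fc()-f0)@Rc;log.append((h,*f.round(1)))
    if np.linalg.norm(f)>5: break
[print(*l) for l in log];print(robot.read_t(),np.abs(robot.read_qvel()).max())
E
```

```text
40.0333 [-0.1381  0.      0.1259]
0.05 0.2 -0.4 0.6
0.03 -0.5 -0.9 -0.7
0.02 0.4 -0.1 -0.4
0.015 -0.7 -0.1 0.4
0.012 -0.6 -0.5 -0.1
0.01 0.9 -0.6 -0.2
0.008 1.5 -0.4 0.4
0.0065 0.9 -0.2 -1.0
0.005 -0.2 0.4 -0.3
43.2 0.2070924356888555
```

Run:
```python
from push import *
f0=fc();robot.servo_line(C+.0042*NN,RP,speed=.02);print((fc()-f0).round(1))
robot.move_gripper(0.0);print('w mm',robot.read_grip_width()*88,robot.read_finger_force(),(fc()-f0).round(1),robot.read_t())
robot.servo_line(C+.03*NN,RP,speed=.08);print('w',robot.read_grip_width()*88,(fc()-f0).round(1))
robot.servo_line(C+.09*NN,RP,speed=.12);print('w',robot.read_grip_width()*88,robot.read_t())
p,R=np.array(robot.read_position()),np.array(robot.read_tcp_rot())
for nm in('scene',):
    s,d=grab(nm);q=pc(nm,d);X=(q-p)@R;red=(s[...,0]>1.6*s[...,1].astype(float))&(s[...,0]>50)&(np.linalg.norm(q-p,axis=-1)<.09)&(d>0)
    w=X[red];print(red.sum())
    if len(w)>20:
        c=w.mean(0);ev=np.linalg.svd(w-c,full_matrices=False)[2];print('tool-frame centre',c.round(4),'axis',ev[0].round(3),'normal',ev[2].round(3),'ext',np.ptp((w-c)@ev[0]).round(4))
        W=Rs.T@R;print('axis stand',(W@ev[0]).round(3),'normal stand',(W@ev[2]).round(3))
```

```text
[-0.6 -0.   0.4]
w mm 8.52859935598396 29.931902815305875 [-1.5 -0.7  1.1] 43.975
w 8.13133115878952 [-0.   0.2  0.2]
w 8.717266924995823 45.1
150
tool-frame centre [ 0.0325  0.0005 -0.0134] axis [ 0.978  0.032 -0.205] normal [-0.201 -0.104 -0.974] ext 0.0576
axis stand [ 0.017 -0.997 -0.078] normal stand [-0.499 -0.076  0.863]
```

The piece is gripped (8.5 mm, 30 N) and has kept its attitude to the chute. Moving it to the drawer.

Run:
```python
from push import *
W=Ro.from_euler('z',.25,degrees=True).as_matrix();Rp=W@Rc.T@pick(33,14,0)
G=np.array([.430,.320,0])
print(robot.ik(G+[0,0,.029],Rp),robot.ik([.46,.04,.28],Rp))
robot.goto([.46,.04,.28],Rp);print(robot.read_grip_width()*88)
robot.goto(G+[0,0,.20],Rp);robot.servo_line(G+[0,0,.10],Rp,speed=.2);robot.dwell(.2);f0=fc()
print(robot.read_t(),np.array(robot.read_position()).round(4),robot.read_grip_width()*88)
p,R=np.array(robot.read_position()),np.array(robot.read_tcp_rot())
s,d=grab('scene');q=pc('scene',d);red=(s[...,0]>1.6*s[...,1].astype(float))&(s[...,0]>50)&(np.linalg.norm(q-p,axis=-1)<.09)&(d>0)
w=q[red];print(red.sum())
if len(w)>20:
    c=w.mean(0);ev=np.linalg.svd(w-c,full_matrices=False)[2];print(c.round(4),ev[0].round(3),ev[2].round(3),'min/max',w.min(0).round(4),w.max(0).round(4))
log=[]
for z in(.07,.05,.04,.035,.032,.029):
    robot.servo_line(G+[0,0,z],Rp,speed=.12 if z>.045 else .04);f=fc()-f0;log.append((z,*f.round(1)))
    if np.linalg.norm(f)>5: break
[print(*l) for l in log];print(robot.read_t())
```

```text
[ 52.43449658  15.95068602 -33.71054768 -13.298666   -28.0619298
 -40.73831536] [ 18.19149905  -3.50468965 -17.26953215 -13.23738878 -69.52121469
 -13.65329251]
8.623361046830862
48.0917 [0.4307 0.3206 0.1016] 8.422810881457307
103
[0.427  0.2998 0.1051] [ 0.09  -0.996  0.028] [ 0.023 -0.026 -0.999] min/max [0.4166 0.2641 0.0973] [0.4443 0.3809 0.1094]
0.07 1.5 -0.4 -0.7
0.05 1.2 -0.5 -0.5
0.04 1.4 -0.2 -1.6
0.035 0.6 0.3 -0.8
0.032 1.2 -0.4 -0.6
0.029 1.7 -1.4 0.1
50.0333
```

Run:
```python
from push import *
W=Ro.from_euler('z',.25,degrees=True).as_matrix();Rp=W@Rc.T@pick(33,14,0)
G=np.array([.430,.320,0]);f0=fc()
robot.servo_line(G+[0,0,.0275],Rp,speed=.03);print((fc()-f0).round(1))
robot.move_gripper(.3);robot.dwell(.2);robot.servo_line(G+[0,0,.12],Rp,speed=.1);robot.goto([.46,.06,.30],Rp);robot.dwell(.2);print(robot.read_t())
for nm in('top','scene'):
    s,d=grab(nm);q=pc(nm,d);red=(s[...,0]>1.6*s[...,1].astype(float))&(s[...,0]>50)&(q[...,0]>.35)&(q[...,0]<.52)&(abs(q[...,1]-.324)<.085)&(q[...,2]>.01)&(q[...,2]<.12)
    w=q[red];print(nm,len(w),cv2.minAreaRect(w[:,:2].astype(np.float32)) if len(w)>5 else '','z',np.percentile(w[:,2],[2,50,98]).round(4) if len(w) else '')
    uu,vv=np.meshgrid(range(640),range(480));m=(abs(q[...,0]-.6237)<.02)&(abs(q[...,1]+.3356)<.02)&(q[...,2]>.085)&(q[...,2]<.2);print('punch',m.sum(),np.median(q[m],0).round(4),q[m][:,2].max().round(4))
    m=(abs(q[...,0]-.787)<.03)&(abs(q[...,1]+.082)<.03)&(q[...,2]>.1)&(q[...,2]<.2);print('bottle',m.sum(),q[m][:,2].max().round(3) if m.any() else '')
```

```text
[-0.9  1.3  0.1]
53.5333
top 0  z 
punch 131 [ 0.6202 -0.3313  0.116 ] 0.1218
bottle 134 0.161
scene 94 ((0.4293912351131439, 0.34286701679229736), (0.02572837471961975, 0.07436273992061615), 1.5132790803909302) z [0.0228 0.0294 0.0319]
punch 225 [ 0.6162 -0.3401  0.1051] 0.1185
bottle 137 0.157
```

```bash
python3 -c "
from rig import robot
print(robot.job_done(),robot.read_t())"
```

```text
the job is handed in; nothing more can be done
the job is handed in; nothing more can be done
```

I handed the job in at about 54 s. The piece was pushed out through both holes, the punch is back in its block, the piece lies flat in the drawer and the bottle is still standing; the judge's result was not shown.

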